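Index the painting turntable to its next notch

TASK

Turn the painting turntable on to its next notch: pull the spring index ring up out of the notch it sits in, swing the arm anticlockwise (seen from above) to the next notch, and let the ring spring fully home there, then let go. Find the notch by feel and handle the pin gently: never wrench it hard against the steel plates. Leave the jar, the block and the brush alone.

Things in the scene. Friction and masses are not known exactly. Their poses are not given: they have to be found in the camera images.
- base: Grey bolted-down stand of a small painting turntable: round foot 210 mm across with a fan-shaped shelf, 185 mm out, carrying two flat steel arc plates with one notch each. Origin: on the turntable's upright swivel axis at the work surface. Its -x axis points to about the middle of the fan; the home notch lies 0.30 rad clockwise (from above) of that.
- home_notch (a point): Mouth of the home notch, in which the pin sits at the start, 160 mm from the swivel axis. Notches are radial slots 12 mm wide and 12 mm deep in the plates. Plate tops: home plate 43.5 mm above the work surface, second plate with the next notch 42 mm (the pin steps down onto it). They are flat and unbroken from notch to notch and on to the end stop.
- swing (a joint): Turntable (disc and 200 mm square painted panel, top at 69 mm) with its radial index arm; rad, 0 = arm at the home notch, grows anticlockwise seen from above, end stops -0.1 and 0.92; light friction (1.3 N at the ring). The next notch lies somewhere between 0.46 and 0.72: its plate is clamped by hand, differently each time, so the notch must be seen or felt.
- ring (a joint): How far the spring index ring is pulled up, m: 0 = pin fully home, upper stop 0.020. Its spring pushes it down, 6 N at 0 and 12 N at 0.020. The pin (9 mm across, round tip) clears the home plate when pulled 11 mm; resting on the second plate it reads about 0.009, and over a notch it snaps down to 0 if nothing holds it up.
- ring_grip (a point): Centre of the index ring's grip: an upright grooved steel cylinder 30 mm across, 30 mm tall, at the outer end of the arm, 160 mm from the swivel axis, with the pin below. This point is on its axis half-way up, 89 mm above the work surface with the pin home. Below are a collar 22 mm across (top at 67 mm) and the 30 mm wide arm (top at 57 mm); 25 mm clear all round.
- jar: Bystander: a closed jar, 64 mm across, 85 mm tall, standing beside the turntable. Origin at its underside's centre.
- block: Bystander: a cork sanding block 110 x 65 x 35 mm lying beside the turntable. Origin at its underside's centre.
- brush: Bystander: a brush about 190 mm long lying on the table. Origin at its underside's middle.

How it is judged:
On the way, in this order (a step that is already met when the one before it is completed fails the run):
1. the ring is pulled up clear of its notch (at least 9 mm) while the arm is still there (value of joint ring above 0.009 m and value of joint swing below 0.1 rad), for 0.05 s.
2. the arm is swung well away from the home notch with the pin out (value of joint ring above 0.006 m and value of joint swing above 0.3 rad), for 0.05 s.
3. the pin springs home in the next notch (value of joint ring below 0.003 m and value of joint swing above 0.4 rad), for 0.2 s.
At the end, for the whole second after the job is handed in: The ring is down to within 3 mm of fully home with the arm at the next notch (swing between 0.4 and 0.82 rad; only the notch there lets the pin go home), the turntable at rest (all of step 3 and value of joint swing below 0.82 rad and velocity of joint swing between -0.05 and 0.05 rad/s); the robot touches nothing.
It fails at once if the pin is pressed against the steel plates with more than 40 N (contact force between ring_c0 and anything else above 40 N).
It fails at once if the jar is pushed more than 15 mm from its place (distance of jar from where it was at the start of the episode above 0.015 m).
It fails at once if the block is pushed more than 15 mm from its place (distance of block from where it was at the start of the episode above 0.015 m).
It fails at once if the brush is pushed more than 15 mm from its place (distance of brush from where it was at the start of the episode above 0.015 m).
It also fails if it takes over 64 s, if anything falls off the work surface, if the arm or the gripper's body presses on something with over 40 N, if the wrist force passes 120 N, or if a joint passes its speed limit or range.

ROBOT

A 6-joint arm with a two-finger parallel gripper is mounted at the origin on the work surface. World frame = base frame: x ahead of the robot, y to its left, z up, the work surface at z = 0. Lengths are in m, angles in rad, forces in N, time in s.
With the tool pointing down it reaches from about 0.35 to 0.925 m from the base axis. Payload 6.4 kg.
Tool frame: the origin (TCP) lies midway between the tips of the shut fingers; the grasp point (between the pads) lies ctrl.hold_point_z behind it (ctrl.hold_point_z is the distance from the TCP to the grasp point, in m); z points along the fingers, y is the direction in which the jaws open and shut (so a half turn about z gives the same grasp; the last joint's range is limited). The gripper opens to 85 mm and grips with 20 to 120 N. Pads are 22 mm wide; open, the fingers measure 114 mm over their backs; the gripper's body (76 mm by 85 mm) begins 54 mm behind the grasp point. The pads swing forward as they close: fully open they stand 13 mm farther back than shut.
Start: joints at [1.145, 0.245, 1.558, -0, 1.339, -0.174], TCP at [0.162, 0.63, 0.231] pointing down, gripper open.
Joint ranges: [-3.13, 3.13], [-1.02, 2.26], [0.13, 2.54], [-0.95, 4.09], [0.21, 2.88], [-2.74, 2.74]. Speed limits (rad/s): [2.57, 2.57, 3.14, 3.14, 3.14, 3.14].

INTERFACE

Orientations are given as a unit quaternion [x, y, z, w].
In Python, from bench import ctrl gives the robot as it stands. The module is installed in compiled form; this text tells all that it offers.
- The arm moves only by the tool apply_moves, never from a script. Its argument "plan" is a list of rows, each an object of numbers: "x", "y", "z": the shift along the tool's x, y, z in units of 50 mm (1.0 is 50 mm); "rx", "ry", "rz": the turn, a rotation vector about the tool's x, y, z in units of 5 degrees (1.0 is 5 degrees). In form: [{"x": .., "y": .., "z": .., "rx": .., "ry": .., "rz": ..}, ...]. A call has 1 to 8 rows; each row shifts and turns the pose as measured when the row begins, along the tool's axes as they then stand; what a row does not reach is not made up. A row lasts 1/10 s, in which the tool goes at most 50 mm and 8.59 degrees, less where a joint would pass 70% of its speed; a pose out of reach is approached as far as the arm can. A call is refused whole if a number of a shift passes 1 or a number of a turn 1, either way. A call with a gripper value outside its range is refused whole. "grip" is the closure, from 0 (fully open) to 1 (shut), set as the call begins (left out, the last holds). The fingers move at their own pace and stop on an object; "newtons" is the grip in N (left out, the last holds). Time passes only in rows, so rows that do not move let the fingers close. It gives the time, the measured TCP pose, the force and the opening at its end, in the units of the state.
- ctrl.observe(): the state, without advancing time (a new reading comes with each control period).
- ctrl.get_image(name): name is "side" or "top" or "wrist"; returns the picture (480x640x3 uint8, red, green, blue); there is no depth.
- ctrl.get_calibration(name): a dict with "vfov" (degrees; the focal length in pixels is half the picture's height over the tangent of half this angle, whatever the lens; pixels are square), "cx", "cy" (the principal point, pixels), "extrinsics" (4x4, takes a point from camera to world coordinates); the wrist camera has in their place "hand_eye" (4x4, takes a point from camera to tool coordinates, whose origin is the TCP and whose axes are the flange's). Camera axes: x right, y up, looking along -z (the intrinsics and any distortion apply to the point x, -y, -z); pixel columns grow to the right and rows downward; lengths in m; the calibration is good to about 2 mm. The wrist camera is an equidistant fisheye: a pixel r from the principal point sees the ray r / f radians off the axis. A picture is of the moment at which its call begins: read the wrist's pose just before it. get_calibration takes no time and is no camera call.
- ctrl.hand_in(): hands the job in, once; it reports no verdict.
The state is a dict: "t": time; "joint_positions": joint angles; "joint_vel": joint speeds; "tau": joint torques, N m; "tool_pos": TCP position; "orientation": TCP orientation; "ft_force": force on the tool from outside, world axes, zero at the start; "moment": the same for the moment, N m; "width": finger opening in m.
Only numpy, scipy, OpenCV 4.12 (cv2) and the standard library are available. Lean on these libraries where they do the work, as an engineer would, in place of code of your own. Each camera call takes 0.05 s, during which the arm holds its last target.

## Working session

There is one attempt and no reset: what is moved stays moved. The work goes in short steps, Python scripts to look and compute and a tool call to move; the robot and the scene stay as the last step left them, time stands still between calls to the robot, and variables do not carry over. Pictures are saved under pics/ and viewed, and the job is handed in when it is done.

Besides the shell and the picture viewer there is one more tool, called after "Request:" in YAML: its name, and indented under it one key for each argument. apply_moves: Moves the arm, as the interface text tells. Its arguments: {"type":"object","properties":{"plan":{"type":"array","items":{"type":"object","properties":{"x":{"type":"number"},"y":{"type":"number"},"z":{"type":"number"},"rx":{"type":"number"},"ry":{"type":"number"},"rz":{"type":"number"}}}},"grip":{"type":"number"},"newtons":{"type":"number"}},"required":["plan"]}

```bash
mkdir -p pics
python3 - <<'E'
from bench import ctrl
import cv2
print(ctrl.observe(), ctrl.hold_point_z)
for n in ("side","top","wrist"):
    print(n, ctrl.get_calibration(n))
    cv2.imwrite(f"pics/{n}0.png", ctrl.get_image(n)[:,:,::-1])
E
```

```text
{'t': 0.0, 'joint_positions': array([ 1.14489916e+00,  2.45799059e-01,  1.55903099e+00,  1.55495988e-06,
        1.33866939e+00, -1.74142997e-01]), 'joint_vel': array([-0.00173505,  0.00048035,  0.00092514, -0.00197   ,  0.00085796,
       -0.00138458]), 'tau': array([ 1.62814104e-03, -4.29503953e+01, -3.26135409e+01, -6.39807354e-05,
        5.25304960e-03, -8.89610220e-06]), 'tool_pos': array([0.16170462, 0.62899006, 0.23018079]), 'orientation': array([ 1.25545047e-01,  9.92087462e-01, -9.10581333e-04, -2.82487677e-04]), 'ft_force': array([ 0.03660647, -0.06061263,  0.6903052 ]), 'moment': array([-0.04374192, -0.02381828, -0.02160115]), 'width': 0.08526276962544904} 0.0187
side {'vfov': 53.38680958833321, 'cx': 318.4181029358063, 'cy': 236.5117151964659, 'extrinsics': array([[ 0.91771712,  0.22406531, -0.32800917,  0.26412995],
       [-0.39721294,  0.52623285, -0.75186493, -0.64883518],
       [ 0.00414235,  0.82028881,  0.57193454,  0.59962457],
       [ 0.        ,  0.        ,  0.        ,  1.        ]])}
top {'vfov': 47.572107333692536, 'cx': 310.73818427563225, 'cy': 241.1357575386959, 'extrinsics': array([[ 0.00478216,  0.99605709, -0.08858556,  0.46324699],
       [-0.99987153,  0.00611807,  0.01481506,  0.01255322],
       [ 0.01529862,  0.08850334,  0.99595839,  1.31304552],
       [ 0.        ,  0.        ,  0.        ,  1.        ]])}
wrist {'vfov': 65.70646984690485, 'cx': 315.75412722833033, 'cy': 240.3741354265343, 'hand_eye': array([[ 1.03802592e-03,  9.61696092e-01,  2.74115940e-01,
         6.86664311e-02],
       [ 9.99999445e-01, -9.49294012e-04, -4.56350718e-04,
        -2.74712932e-04],
       [-1.78654082e-04,  2.74116261e-01, -9.61696544e-01,
        -1.43400402e-01],
       [ 0.00000000e+00,  0.00000000e+00,  0.00000000e+00,
         1.00000000e+00]])}
```

View pics/side0.png

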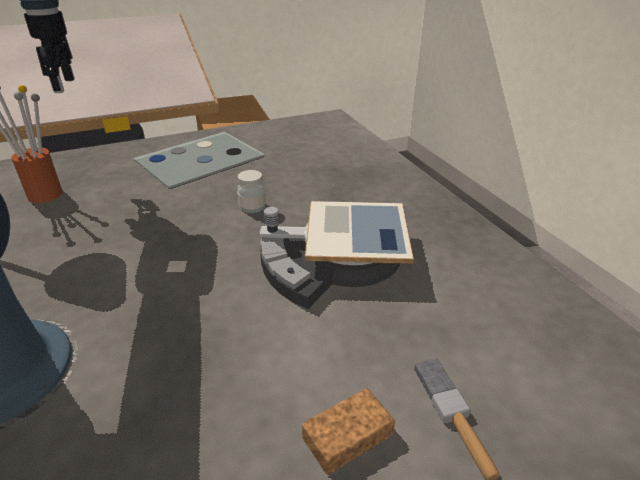

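View pics/top0.png

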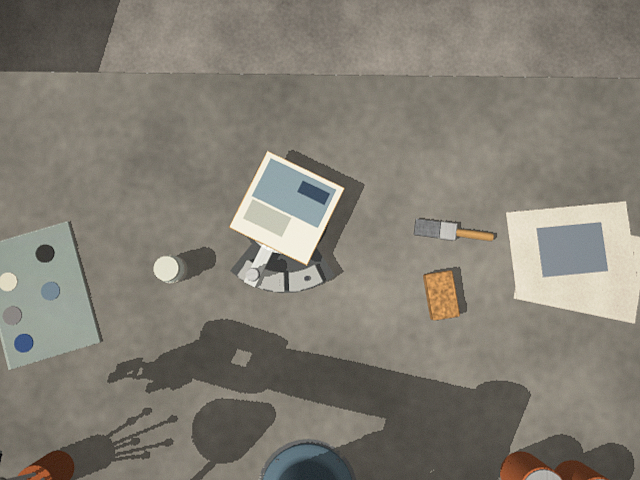

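View pics/wrist0.png

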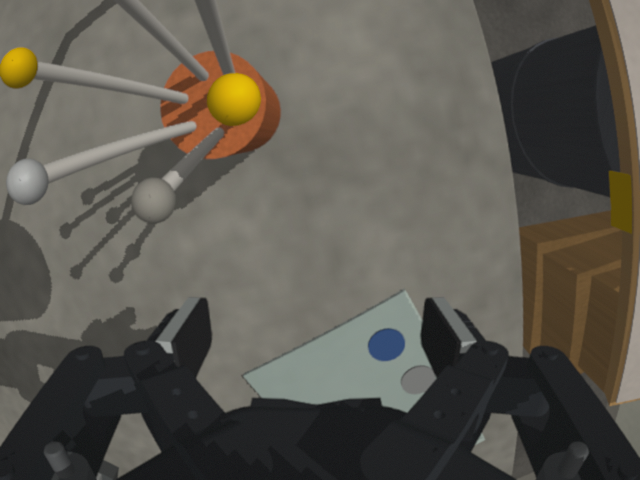

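The top view shows the turntable near (285,220), with the ring at about (252,274). The arc plates run to (325,275), the jar is at (167,268), and the block and brush are on the right. I'll zoom in next.

Run:
```python
import cv2,numpy as np
a=cv2.imread('pics/top0.png')[140:300,200:370]; b=cv2.imread('pics/side0.png')[170:310,220:420]
cv2.imwrite('pics/topz.png',cv2.resize(a,None,fx=3.7,fy=3.7,interpolation=cv2.INTER_CUBIC))
cv2.imwrite('pics/sidez.png',cv2.resize(b,None,fx=4,fy=4,interpolation=cv2.INTER_CUBIC))
```

```text
(no output)
```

View pics/topz.png

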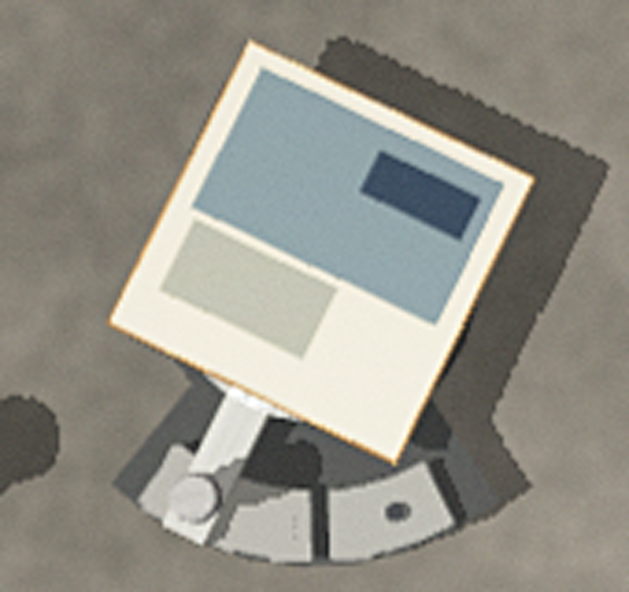

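View pics/sidez.png

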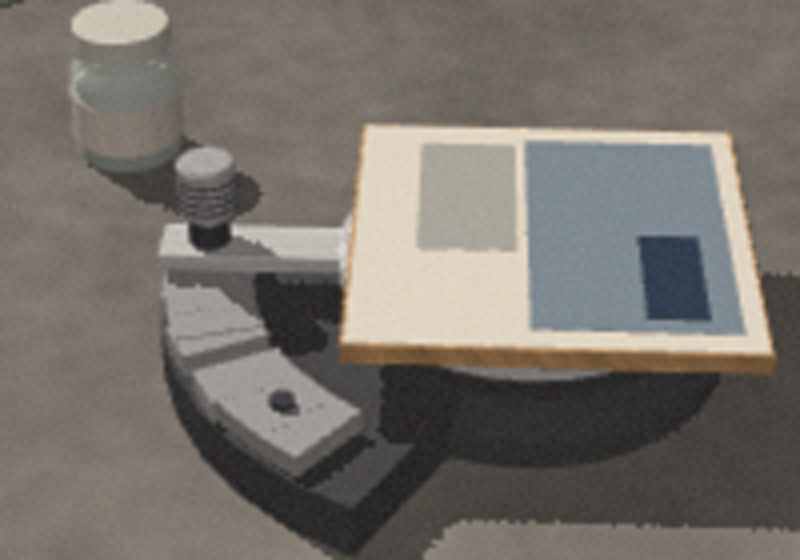

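```bash
cat > h.py <<'E'
import numpy as np
from bench import ctrl
def ray(n,u,v):
    c=ctrl.get_calibration(n); f=240/np.tan(np.radians(c['vfov']/2)); E=c['extrinsics']
    d=E[:3,:3]@np.array([(u-c['cx'])/f,-(v-c['cy'])/f,-1]); return E[:3,3],d
def onz(n,u,v,z):
    o,d=ray(n,u,v); return o+d*(z-o[2])/d[2]
def cross(u1,u2):
    o1,d1=ray('top',*u1);o2,d2=ray('side',*u2)
    s=np.linalg.lstsq(np.c_[d1,-d2],o2-o1,rcond=None)[0]
    p,q=o1+s[0]*d1,o2+s[1]*d2; return (p+q)/2,np.linalg.norm(p-q)
E
python3 - <<'E'
from h import *
np.set_printoptions(precision=4,suppress=True)
T=lambda u,v:(200+u/3.7-.5*0,140+v/3.7)
S=lambda u,v:(220+u/4,170+v/4)
c=[onz('top',*T(*p),0.069) for p in [(250,40),(535,178),(398,464),(109,323)]]
c=np.array(c); print(c, np.linalg.norm(np.diff(np.r_[c,c[:1]],axis=0),axis=1)); o=c.mean(0); print('centre',o)
cs=np.array([onz('side',*S(*p),0.069) for p in [(363,125),(735,133),(775,357),(340,348)]]);print('side centre',cs.mean(0)) 
r=onz('top',*T(196,499),0.104); print('ring top',r, np.linalg.norm((r-o)[:2]))
print('ring side', onz('side',*S(205,158),0.104), cross(T(196,499),S(205,160)))
a0=np.arctan2(*(r-o)[1::-1])
print('arm ang',a0)
for nm,p,z in [('strip1a',(319,490),.042),('strip1b',(320,550),.042),('strip2a',(435,468),.042),('strip2b',(458,515),.042),('dot',(398,511),.042)]:
    q=onz('top',*T(*p),z); d=(q-o)[:2]; print(nm,q,np.hypot(*d),(np.arctan2(d[1],d[0])-a0+np.pi)%(2*np.pi)-np.pi)
for nm,p in [('dot',(283,401)),('e1',(235,352)),('e2 near',(330,440))]:
    q=onz('side',*S(*p),.042); d=(q-o)[:2]; print(nm,q,np.hypot(*d),(np.arctan2(d[1],d[0])-a0+np.pi)%(2*np.pi)-np.pi)
j=onz('top',167,268,.085);print('jar',j)
E
```

```text
[[ 0.7842  0.0955  0.069 ]
 [ 0.6977 -0.0838  0.069 ]
 [ 0.5182  0.001   0.069 ]
 [ 0.6046  0.1807  0.069 ]] [0.199  0.1985 0.1994 0.1987]
centre [0.6512 0.0483 0.069 ]
side centre [0.6535 0.0456 0.069 ]
ring top [0.495  0.1221 0.104 ] 0.17266419319358894
ring side [0.4997 0.1248 0.104 ] (array([0.4967, 0.1214, 0.1053]), np.float64(0.003642536303682267))
arm ang 2.7002451282254576
strip1a [0.5027 0.0504 0.042 ] 0.14844278984625373 0.42716787619494845
strip1b [0.4651 0.0495 0.042 ] 0.1860719741490545 0.43518322121314856
strip2a [ 0.517  -0.0226  0.042 ] 0.15176899434619553 0.927585435723751
strip2b [ 0.4875 -0.0372  0.042 ] 0.18468635219022791 0.9227852651264188
dot [0.4898 0.0006 0.042 ] 0.16827985454880182 0.7288662257281091
dot [0.4933 0.004  0.042 ] 0.16398496692510128 0.7154481388489335
e1 [0.4853 0.0479 0.042 ] 0.1658383993154985 0.4439964324614216
e2 near [ 0.5029 -0.0306  0.042 ] 0.1679198814831611 0.9304324754939088
jar [0.5099 0.3168 0.085 ]
```

Request:
apply_moves:
  plan:
    - {"x": -0.6, "y": -0.7}
    - {"x": -0.6, "y": -0.7}
    - {"x": -0.6, "y": -0.7}
    - {"x": -0.6, "y": -0.7}
    - {"x": -0.6, "y": -0.7}
    - {"x": -0.6, "y": -0.7}
    - {"x": -0.6, "y": -0.7}
    - {"x": -0.6, "y": -0.7}

```text
validation failed for argument at $.pl...
```

Request:
apply_moves:
  plan:
    - {"x": -0.6, "y": -0.7, "z": 0, "rx": 0, "ry": 0, "rz": 0}
    - {"x": -0.6, "y": -0.7, "z": 0, "rx": 0, "ry": 0, "rz": 0}
    - {"x": -0.6, "y": -0.7, "z": 0, "rx": 0, "ry": 0, "rz": 0}
    - {"x": -0.6, "y": -0.7, "z": 0, "rx": 0, "ry": 0, "rz": 0}
    - {"x": -0.6, "y": -0.7, "z": 0, "rx": 0, "ry": 0, "rz": 0}
    - {"x": -0.6, "y": -0.7, "z": 0, "rx": 0, "ry": 0, "rz": 0}
    - {"x": -0.6, "y": -0.7, "z": 0, "rx": 0, "ry": 0, "rz": 0}

```text
t: 0.85
tool_pos: [0.3056, 0.3326, 0.2272]
orientation: [0.12, 0.993, -0.002, -0.001]
ft_force: [1.2, 0.5, 0.3]
width: 0.0855
```

Request:
apply_moves:
  plan:
    - {"x": -0.6, "y": -0.7, "z": 0, "rx": 0, "ry": 0, "rz": 0}
    - {"x": -0.6, "y": -0.7, "z": 0, "rx": 0, "ry": 0, "rz": 0}
    - {"x": -0.6, "y": -0.7, "z": 0, "rx": 0, "ry": 0, "rz": 0}
    - {"x": -0.6, "y": -0.7, "z": 0, "rx": 0, "ry": 0, "rz": 0}
    - {"x": -0.6, "y": -0.7, "z": 0, "rx": 0, "ry": 0, "rz": 0}
    - {"x": -0.6, "y": -0.6, "z": 0, "rx": 0, "ry": 0, "rz": 0}
    - {"x": 0, "y": 0, "z": 0, "rx": 0, "ry": 0, "rz": 0}
    - {"x": 0, "y": 0, "z": 0, "rx": 0, "ry": 0, "rz": 0}

```text
t: 1.65
tool_pos: [0.4347, 0.0752, 0.2275]
orientation: [0.124, 0.992, -0.002, 0.0]
ft_force: [0.6, -0.5, -0.4]
width: 0.0853
```

Run:
```python
from bench import ctrl
import cv2,json
s=ctrl.observe(); print(s['tool_pos'],s['orientation'],s['ft_force'])
json.dump([list(s['tool_pos']),list(s['orientation'])],open('w1.json','w'))
cv2.imwrite("pics/wrist1.png", ctrl.get_image('wrist')[:,:,::-1])
```

```text
[0.43474943 0.07521202 0.22754092] [ 1.24354455e-01  9.92235724e-01 -2.04909804e-03  1.98537441e-04] [ 0.64327007 -0.48180847 -0.37834228]
```

View pics/wrist1.png

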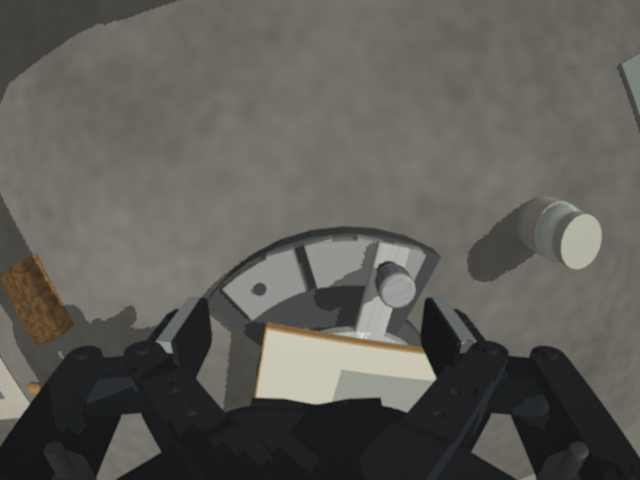

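The wrist view shows the ring at (397,288), a dark radial slot at (305,263), a screw dot at (259,289), and the plate end near (228,300). I'll convert these to positions.

```bash
cat >> h.py <<'E'
import cv2
from scipy.spatial.transform import Rotation as R
def wray(tp,q,u,v):
    c=ctrl.get_calibration('wrist'); f=240/np.tan(np.radians(c['vfov']/2)); H=c['hand_eye']
    dx,dy=u-c['cx'],v-c['cy']; r=np.hypot(dx,dy); th=r/f
    d=np.array([np.sin(th)*dx/r,-np.sin(th)*dy/r,-np.cos(th)])
    M=R.from_quat(q).as_matrix()
    return np.array(tp)+M@H[:3,3], M@H[:3,:3]@d
def wz(tp,q,u,v,z):
    o,d=wray(tp,q,u,v); return o+d*(z-o[2])/d[2]
E
python3 - <<'E'
from h import *
import json
np.set_printoptions(precision=4,suppress=True)
tp,q=json.load(open('w1.json'))
print('ringtop',wz(tp,q,400,292,.104))
for n,p,z in [('slot in',(309,285),.042),('slot out',(302,247),.042),('slot mid',(306,266),.042),('dot',(259,289),.042),('end in',(241,317),.042),('end out',(222,289),.042),('shelf out',(435,250),.03),('shelf bot',(350,229),.03),('shelf left',(212,298),.03),('panel c',(266,326),.069)]:
    print(n,wz(tp,q,*p,z))
a=cv2.imread('pics/wrist1.png')[215:345,195:450]
cv2.imwrite('pics/w1z.png',cv2.resize(a,None,fx=3.1,fy=3.1,interpolation=cv2.INTER_CUBIC))
E
```

```text
ringtop [0.4998 0.1273 0.104 ]
slot in [0.5005 0.0509 0.042 ]
slot out [0.4621 0.0542 0.042 ]
slot mid [0.4811 0.0531 0.042 ]
dot [0.4931 0.0027 0.042 ]
end in [ 0.5185 -0.0247  0.042 ]
end out [ 0.4847 -0.0336  0.042 ]
shelf out [0.501  0.1798 0.03  ]
shelf bot [0.4594 0.1015 0.03  ]
shelf left [ 0.4962 -0.0523  0.03  ]
panel c [0.5204 0.005  0.069 ]
```

View pics/w1z.png

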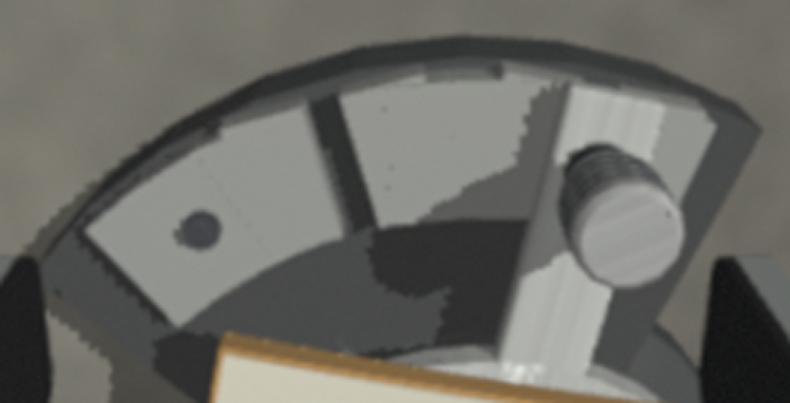

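The dark slot is the only full radial notch besides home, at swing ≈ 0.46–0.48. The axis comes out near (0.643, 0.056) from 160 mm behind the ring. The shelf radius checks at 0.189 m against the 0.185 given. Next I'll go above the ring and line the jaws up tangentially.

Request:
apply_moves:
  plan:
    - {"x": -0.5, "y": 0.65, "z": 0, "rx": 0, "ry": 0, "rz": 0}
    - {"x": -0.5, "y": 0.65, "z": 0, "rx": 0, "ry": 0, "rz": 0}
    - {"x": 0, "y": 0, "z": 0.5, "rx": 0, "ry": 0, "rz": 0.75}
    - {"x": 0, "y": 0, "z": 0.5, "rx": 0, "ry": 0, "rz": 0.75}
    - {"x": 0, "y": 0, "z": 0.3, "rx": 0, "ry": 0, "rz": 0.75}
    - {"x": 0, "y": 0, "z": 0, "rx": 0, "ry": 0, "rz": 0}
    - {"x": 0, "y": 0, "z": 0, "rx": 0, "ry": 0, "rz": 0}

```text
t: 2.4
tool_pos: [0.4971, 0.1377, 0.1603]
orientation: [0.216, 0.976, -0.002, 0.001]
ft_force: [-0.7, 0.3, -0.0]
width: 0.0855
```

```bash
cat > look.py <<'E'
from bench import ctrl
import cv2,json,sys
s=ctrl.observe(); print(s['tool_pos'],s['orientation'],s['ft_force'],s['moment'],s['width'],s['t'])
json.dump([list(s['tool_pos']),list(s['orientation'])],open('w.json','w'))
cv2.imwrite(f"pics/{sys.argv[1]}.png", ctrl.get_image(sys.argv[2] if len(sys.argv)>2 else 'wrist')[:,:,::-1])
E
python3 look.py wrist2
```

```text
[0.49705622 0.1377287  0.16032657] [ 2.16050767e-01  9.76380338e-01 -1.69385144e-03  7.95176309e-04] [-0.73407573  0.30361634 -0.01062634] [ 0.00169084 -0.01474509  0.04109326] 0.08551655470546403 2.4
```

View pics/wrist2.png

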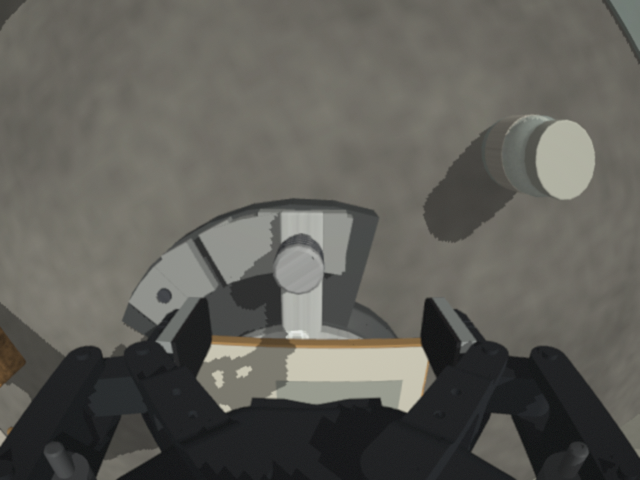

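The ring top is at (299,270), about 17 px left of the jaw midline, and the arm runs vertically in the image, so the yaw is right.

Run:
```python
from h import *
import json
tp,q=json.load(open('w.json'))
p=wz(tp,q,299.5,270,.104); M=R.from_quat(q).as_matrix()
print(p, M.T@(p-tp)/.05, M)
for u in [(194,240),(222,285),(208,262)]: print(wz(tp,q,*u,.042))
```

```text
[0.49858333 0.12652687 0.104     ] [-0.11963659 -0.1868952   1.12736657] [[-9.06642868e-01  4.21898135e-01  8.20873221e-04]
 [ 4.21892747e-01  9.06638394e-01 -3.65128339e-03]
 [-2.28470483e-03 -2.96408959e-03 -9.99992997e-01]]
[0.46339863 0.05093631 0.042     ]
[0.50468171 0.05317112 0.042     ]
[0.48345184 0.05239498 0.042     ]
```

Request:
apply_moves:
  plan:
    - {"x": -0.12, "y": -0.19, "z": 0.3, "rx": 0, "ry": 0, "rz": 0}
    - {"x": 0, "y": 0, "z": 0.4, "rx": 0, "ry": 0, "rz": 0}
    - {"x": 0, "y": 0, "z": 0, "rx": 0, "ry": 0, "rz": 0}
    - {"x": 0, "y": 0, "z": 0, "rx": 0, "ry": 0, "rz": 0}

```text
t: 2.85
tool_pos: [0.5005, 0.1251, 0.1268]
orientation: [0.214, 0.977, -0.001, 0.004]
ft_force: [-0.0, -0.2, 0.2]
width: 0.0857
```

```bash
python3 look.py wrist3
```

```text
[0.50047084 0.12508065 0.12677517] [ 0.21445604  0.97672432 -0.00115811  0.00410825] [-0.02535244 -0.15466738  0.17668752] [-0.01671053 -0.02700969 -0.01148455] 0.0857263756259602 2.85
```

View pics/wrist3.png

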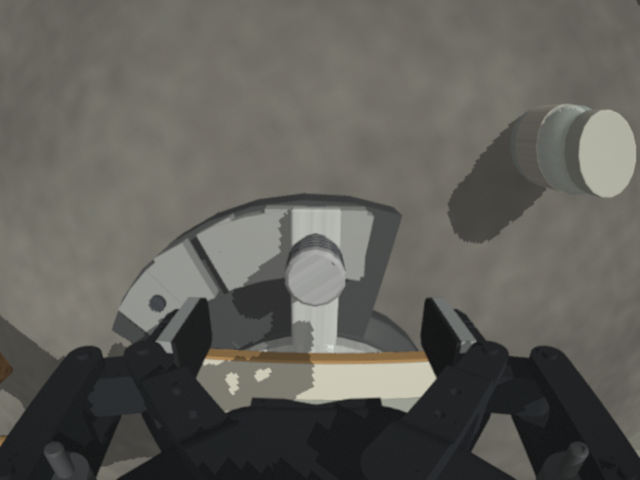

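The ring is centred at (316,276) on the jaw midline (col 316). I'll check the residual.

Run:
```python
from h import *
import json
tp,q=json.load(open('w.json'))
p=wz(tp,q,316,276,.104); M=R.from_quat(q).as_matrix()
print(p, M.T@(p-tp)/.05, M[:,2])
```

```text
[0.49748144 0.12652286 0.104     ] [0.07025166 0.00137128 0.45492056] [ 0.00752853 -0.00402438 -0.99996356]
```

Request:
apply_moves:
  plan:
    - {"x": 0.06, "y": 0, "z": 0.6, "rx": 0, "ry": 0, "rz": 0}
    - {"x": 0, "y": 0, "z": 0.5, "rx": 0, "ry": 0, "rz": 0}
    - {"x": 0, "y": 0, "z": 0, "rx": 0, "ry": 0, "rz": 0}
    - {"x": 0, "y": 0, "z": 0, "rx": 0, "ry": 0, "rz": 0}

```text
t: 3.3
tool_pos: [0.502, 0.1256, 0.0753]
orientation: [0.214, 0.977, -0.0, 0.008]
ft_force: [1.3, 0.8, 0.1]
width: 0.0854
```

Request:
apply_moves:
  plan:
    - {"x": 0, "y": 0, "z": 0, "rx": 0, "ry": 0, "rz": 0}
    - {"x": 0, "y": 0, "z": 0, "rx": 0, "ry": 0, "rz": 0}
    - {"x": 0, "y": 0, "z": 0, "rx": 0, "ry": 0, "rz": 0}
    - {"x": 0, "y": 0, "z": 0, "rx": 0, "ry": 0, "rz": 0}
    - {"x": 0, "y": 0, "z": 0, "rx": 0, "ry": 0, "rz": 0}
  grip: 0.55
  newtons: 20

```text
t: 3.8
tool_pos: [0.5054, 0.1257, 0.0806]
orientation: [0.214, 0.977, 0.001, 0.013]
ft_force: [-0.7, 0.3, 0.5]
width: 0.0384
```

```bash
python3 look.py wrist4
```

```text
[0.50537345 0.12571966 0.08061194] [2.14236192e-01 9.76699602e-01 8.57091670e-04 1.26493752e-02] [-0.66950576  0.29098917  0.50454821] [ 0.00603237 -0.01263804 -0.00845502] 0.03837584713782853 3.8
```

View pics/wrist4.png

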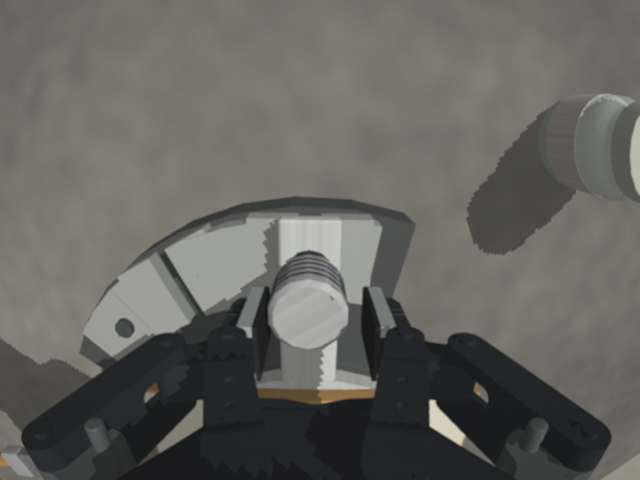

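```bash
cat >> h.py <<'E'
def tilt():
    s=ctrl.observe(); M=R.from_quat(s['orientation']).as_matrix()
    d=M.T@np.array([0,0,-1]); w=np.cross([0,0,1],d)
    print('pos',s['tool_pos'].round(4),'xang',np.arctan2(M[1,0],M[0,0]).round(3),'tilt fix units',(np.degrees(w)/5).round(3),'F tool',(M.T@s['ft_force']).round(1),'w',round(s['width'],4),'t',s['t'])
    return s,M
E
python3 - <<'E'
from h import *
s,M=tilt()
p=wz(s['tool_pos'],s['orientation'],310,312,.104); print(p,M.T@(p-s['tool_pos'])/.05)
E
```

```text
pos [0.5054 0.1257 0.0806] xang 2.71 tilt fix units [ 0.081  0.279 -0.   ] F tool [-0.5 -0.4 -0.5] w 0.0385 t 3.85
[0.49692415 0.12709266 0.104     ] [ 0.15415919 -0.04272951 -0.47226843]
```

Request:
apply_moves:
  plan:
    - {"x": 0.08, "y": -0.03, "z": 0.12, "rx": 0.05, "ry": 0.18, "rz": 0}
    - {"x": 0.08, "y": -0.02, "z": 0.1, "rx": 0.05, "ry": 0.18, "rz": 0}
    - {"x": 0.01, "y": 0, "z": 0.02, "rx": 0.01, "ry": 0.05, "rz": 0}

```text
t: 4.15
tool_pos: [0.4959, 0.1271, 0.0675]
orientation: [0.214, 0.977, -0.0, -0.007]
ft_force: [-0.2, -0.0, -0.5]
width: 0.0384
```

```bash
python3 -c "
from h import *
tilt()"; python3 look.py wrist5
```

```text
pos [0.4959 0.1271 0.0675] xang 2.71 tilt fix units [-0.038 -0.166  0.   ] F tool [ 0.1 -0.1  0.5] w 0.0384 t 4.15
[0.4959121  0.12711195 0.06749816] [ 2.14209216e-01  9.76759449e-01 -7.02012507e-05 -7.44221832e-03] [-0.16904605 -0.04787487 -0.45562655] [-0.01204714  0.01719989 -0.02580047] 0.038387508498660974 4.15
```

View pics/wrist5.png

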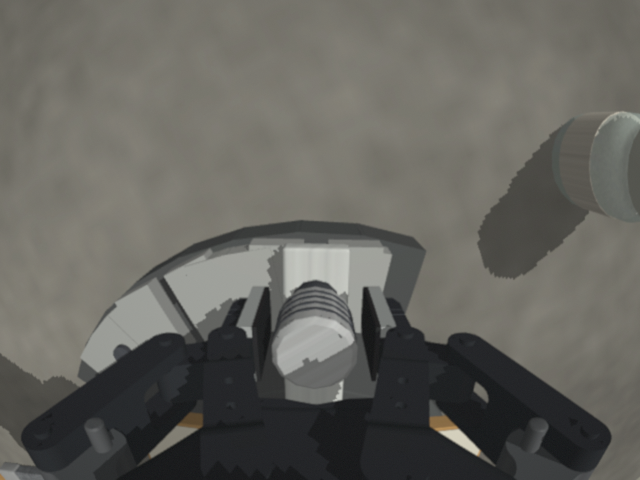

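The ring (273–357) is now centred between the pads (268–365). I'll close gently.

Request:
apply_moves:
  plan:
    - {"x": 0, "y": 0, "z": 0, "rx": -0.02, "ry": -0.08, "rz": 0}
    - {"x": 0, "y": 0, "z": 0, "rx": 0, "ry": 0, "rz": 0}
  grip: 0.64
  newtons: 20

```text
t: 4.4
tool_pos: [0.4959, 0.127, 0.0671]
orientation: [0.214, 0.977, -0.0, -0.004]
ft_force: [0.9, -0.4, -0.2]
width: 0.0309
```

```bash
python3 -c "
from h import *
tilt()"
```

```text
pos [0.4959 0.127  0.0671] xang 2.71 tilt fix units [-0.021 -0.086  0.   ] F tool [-1.   0.   0.1] w 0.0309 t 4.4
```

Opening is 30.9 mm with no side force. Now the full grip.

Request:
apply_moves:
  plan:
    - {"x": 0, "y": 0, "z": 0, "rx": 0, "ry": -0.02, "rz": 0}
    - {"x": 0, "y": 0, "z": 0, "rx": 0, "ry": -0.02, "rz": 0}
  grip: 0.8
  newtons: 30

```text
t: 4.6
tool_pos: [0.496, 0.127, 0.0673]
orientation: [0.214, 0.977, -0.001, -0.002]
ft_force: [-0.1, -0.0, -2.0]
width: 0.0296
```

```bash
python3 -c "
from h import *
tilt()"
```

```text
pos [0.496  0.127  0.0673] xang 2.71 tilt fix units [-0.021 -0.04   0.   ] F tool [ 0. -0.  2.] w 0.0296 t 4.6
```

Request:
apply_moves:
  plan:
    - {"x": 0, "y": 0, "z": 0, "rx": 0, "ry": 0, "rz": 0}
    - {"x": 0, "y": 0, "z": -0.06, "rx": 0, "ry": 0, "rz": 0}
    - {"x": 0, "y": 0, "z": -0.06, "rx": 0, "ry": 0, "rz": 0}
  grip: 0.8
  newtons: 50

```text
t: 4.9
tool_pos: [0.4958, 0.1267, 0.0721]
orientation: [0.214, 0.977, -0.001, -0.001]
ft_force: [3.7, -1.3, -9.6]
width: 0.0287
```

```bash
python3 -c "
from h import *
tilt()"
```

```text
pos [0.4958 0.1267 0.0721] xang 2.709 tilt fix units [-0.02  -0.031  0.   ] F tool [-3.9  0.4  9.6] w 0.0287 t 4.9
```

Request:
apply_moves:
  plan:
    - {"x": 0, "y": 0, "z": -0.08, "rx": 0, "ry": 0, "rz": 0}
    - {"x": 0, "y": 0, "z": -0.08, "rx": 0, "ry": 0, "rz": 0}
    - {"x": 0, "y": 0, "z": -0.04, "rx": 0, "ry": 0, "rz": 0}
    - {"x": 0, "y": 0, "z": 0, "rx": 0, "ry": 0, "rz": 0}

```text
t: 5.3
tool_pos: [0.4955, 0.1261, 0.0802]
orientation: [0.214, 0.977, -0.001, -0.001]
ft_force: [5.5, -0.9, -10.0]
width: 0.029
```

```bash
python3 -c "
from h import *
tilt()"; python3 look.py side6 side;python3 look.py wrist6
python3 - <<'E'
import cv2
a=cv2.imread('pics/side6.png')[170:310,220:420];cv2.imwrite('pics/side6z.png',cv2.resize(a,None,fx=4,fy=4,interpolation=cv2.INTER_CUBIC))
E
```

```text
pos [0.4955 0.1261 0.0802] xang 2.71 tilt fix units [-0.02  -0.013  0.   ] F tool [-5.4  1.5 10. ] w 0.029 t 5.3
[0.49553839 0.12612698 0.08015443] [ 2.14043980e-01  9.76823476e-01 -7.36416685e-04 -7.27126016e-04] [ 5.50718885 -0.87974332 -9.97780832] [-0.00314595 -0.76130975  0.14456325] 0.028955204600264142 5.3
[0.49552608 0.12608613 0.08001698] [ 2.14059183e-01  9.76820131e-01 -7.72310477e-04 -7.08401805e-04] [ 5.87947299 -0.67630429 -9.88320036] [-0.02970561 -0.74325317  0.13103042] 0.028601712358591054 5.35
```

View pics/side6z.png

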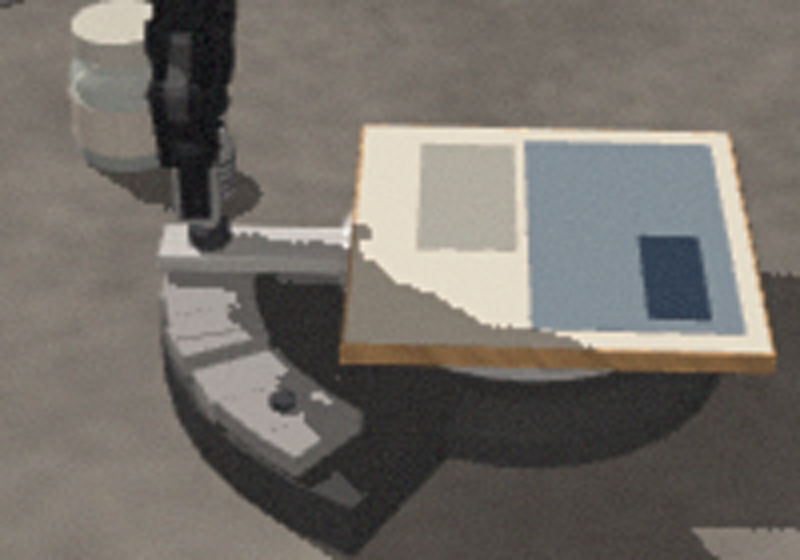

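View pics/wrist6.png

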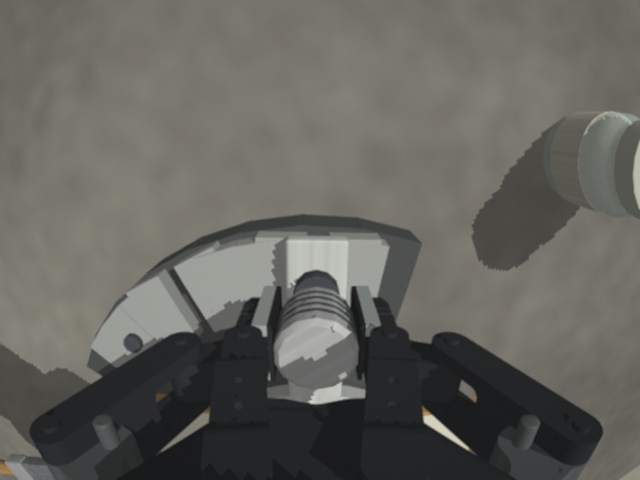

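Ring is up about 13 mm (force 10 N matches the spring, and the collar is exposed). I'll swing about the axis at (0.642, 0.058) in small arcs.

Request:
apply_moves:
  plan:
    - {"x": -0.02, "y": -0.09, "z": -0.02, "rx": 0, "ry": 0, "rz": -0.3}
    - {"x": -0.01, "y": -0.16, "z": -0.01, "rx": 0, "ry": 0, "rz": -0.6}
    - {"x": -0.01, "y": -0.16, "z": -0.01, "rx": 0, "ry": 0, "rz": -0.6}

```text
t: 5.7
tool_pos: [0.4877, 0.1067, 0.0796]
orientation: [0.147, 0.989, -0.001, -0.002]
ft_force: [4.5, -2.0, -10.0]
width: 0.029
```

```bash
cat >> h.py <<'E'
C=np.array([.642,.058])
def sw():
    s,M=tilt(); r=s['tool_pos'][:2]-C
    print('ang',np.arctan2(r[1],r[0])%(2*np.pi)-2.7,'rad',np.hypot(*r),'yaw',np.arctan2(M[1,0],M[0,0])%(2*np.pi)-2.71,'Fz',s['ft_force'][2])
E
python3 -c "
from h import *
sw()"
```

```text
pos [0.4877 0.1067 0.0796] xang 2.847 tilt fix units [-0.021 -0.051  0.   ] F tool [-5.  -0.6 10. ] w 0.029 t 5.7
ang 0.136066627478451 rad 0.1617540812709962 yaw 0.1368926433018416 Fz -10.042664188877886
```

Request:
apply_moves:
  plan:
    - {"x": -0.01, "y": -0.16, "z": -0.01, "rx": 0, "ry": 0, "rz": -0.6}
    - {"x": -0.01, "y": -0.16, "z": -0.01, "rx": 0, "ry": 0, "rz": -0.6}
    - {"x": -0.01, "y": -0.16, "z": -0.01, "rx": 0, "ry": 0, "rz": -0.6}
    - {"x": 0, "y": -0.12, "z": -0.01, "rx": 0, "ry": 0, "rz": -0.45}
    - {"x": 0, "y": 0, "z": 0, "rx": 0, "ry": 0, "rz": 0}

```text
t: 6.2
tool_pos: [0.4808, 0.0749, 0.0785]
orientation: [0.047, 0.999, -0.0, -0.003]
ft_force: [4.9, -2.0, -9.3]
width: 0.0289
```

```bash
python3 -c "
from h import *
sw()"; python3 look.py wrist7
```

```text
pos [0.4808 0.0749 0.0785] xang 3.048 tilt fix units [-0.01  -0.066  0.   ] F tool [-5.1 -1.5  9.3] w 0.0289 t 6.2
ang 0.3371866855662118 rad 0.16210384202976433 yaw 0.3378899571841134 Fz -9.340286165621263
[0.48077887 0.07489388 0.07845396] [ 4.68327217e-02  9.98898473e-01 -3.10895259e-04 -2.90536252e-03] [ 4.89964536 -2.01675968 -9.34028617] [-0.29838328 -0.78069498 -0.06901308] 0.028882164499231255 6.2
```

View pics/wrist7.png

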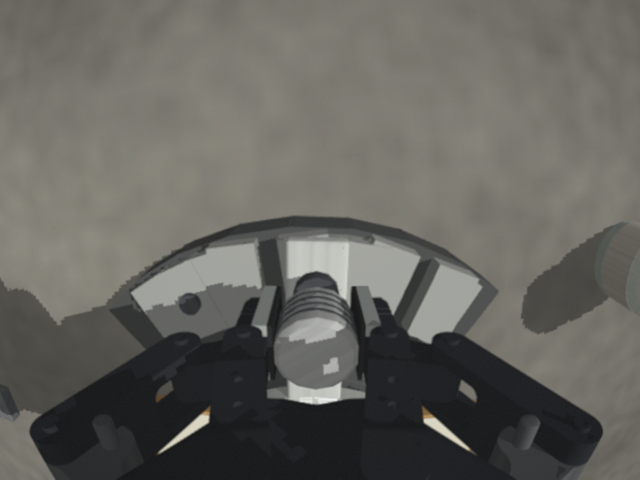

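Now home notch at (415,290) and the next slot at (270,265) look alike, confirming the target just ahead. I'll loosen the grip so the pin rests on the plate under its own spring.

Request:
apply_moves:
  plan:
    - {"x": 0, "y": 0, "z": 0, "rx": 0, "ry": 0, "rz": 0}
    - {"x": 0, "y": 0, "z": 0, "rx": 0, "ry": 0, "rz": 0}
    - {"x": 0, "y": 0, "z": 0.02, "rx": 0, "ry": -0.03, "rz": 0}
    - {"x": 0, "y": 0, "z": 0.02, "rx": 0, "ry": -0.03, "rz": 0}
  grip: 0.61
  newtons: 20

```text
t: 6.65
tool_pos: [0.4814, 0.0752, 0.0783]
orientation: [0.047, 0.999, -0.0, 0.0]
ft_force: [0.3, -0.7, -0.1]
width: 0.0335
```

```bash
python3 -c "
from h import *
sw()"; python3 look.py wrist8
```

```text
pos [0.4814 0.0752 0.0783] xang 3.048 tilt fix units [-0.006  0.003  0.   ] F tool [-0.3 -0.6  0.1] w 0.0335 t 6.65
ang 0.33496433924963487 rad 0.16152879565962958 yaw 0.3376496423163893 Fz -0.05945505208999248
[0.48138859 0.07519092 0.07834141] [ 4.69542633e-02  9.98896998e-01 -2.71846576e-04  1.00502656e-04] [ 0.28016765 -0.66182644 -0.05945505] [ 0.00862202 -0.01600601 -0.03991446] 0.03346563690759903 6.65
```

View pics/wrist8.png

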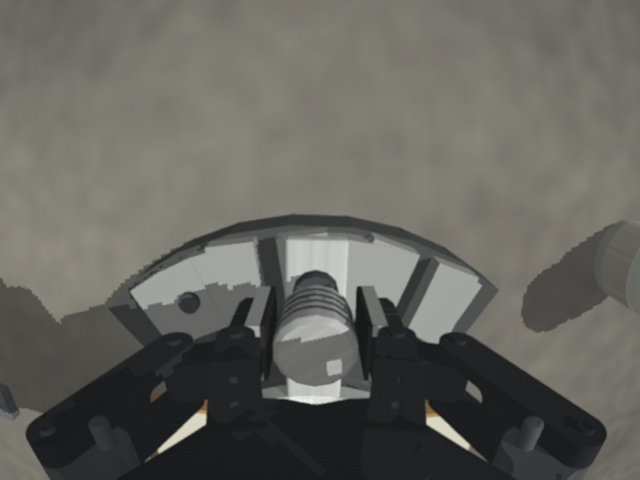

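Request:
apply_moves:
  plan:
    - {"x": 0, "y": -0.06, "z": 0, "rx": 0, "ry": 0, "rz": -0.2}
    - {"x": 0, "y": -0.06, "z": 0, "rx": 0, "ry": 0, "rz": -0.2}
    - {"x": 0, "y": -0.06, "z": 0, "rx": 0, "ry": 0, "rz": -0.2}
    - {"x": 0, "y": -0.06, "z": 0, "rx": 0, "ry": 0, "rz": -0.2}

```text
t: 7.1
tool_pos: [0.4806, 0.0658, 0.0782]
orientation: [0.01, 1.0, 0.003, 0.001]
ft_force: [1.3, 3.3, -2.0]
width: 0.0331
```

```bash
python3 -c "
from h import *
sw()"
```

```text
pos [0.4806 0.0658 0.0782] xang 3.122 tilt fix units [ 0.073  0.017 -0.   ] F tool [-1.2  3.3  2. ] w 0.0331 t 7.1
ang 0.3932915074755958 rad 0.1616082214686073 yaw 0.4122075886175094 Fz -1.9867492799868083
```

Pushing with 3.3 N of friction. Continuing in 2 mm steps.

Request:
apply_moves:
  plan:
    - {"x": 0, "y": -0.05, "z": 0, "rx": 0.03, "ry": 0, "rz": -0.12}
    - {"x": 0, "y": -0.05, "z": 0, "rx": 0.03, "ry": 0, "rz": -0.12}
    - {"x": 0, "y": -0.05, "z": 0, "rx": 0.02, "ry": 0, "rz": -0.12}

```text
t: 7.4
tool_pos: [0.4803, 0.0596, 0.0781]
orientation: [-0.007, 1.0, 0.002, 0.001]
ft_force: [0.5, 7.2, -0.3]
width: 0.0333
```

```bash
python3 -c "
from h import *
sw()"
```

```text
pos [0.4803 0.0596 0.0781] xang -3.128 tilt fix units [ 0.041  0.017 -0.   ] F tool [-0.6  7.2  0.4] w 0.0333 t 7.4
ang 0.43166751103166456 rad 0.1617389743415756 yaw 0.4453639558475522 Fz -0.3423176052898681
```

```bash
python3 look.py wrist9;python3 -c "
from h import *
sw()"
```

```text
[0.48026899 0.05960526 0.07813136] [-6.88688479e-03  9.99974441e-01  1.78030247e-03  7.20479660e-04] [ 0.5070636   7.22885609 -0.34231761] [ 1.01622768 -0.08540847 -0.0290635 ] 0.033267630346713366 7.4
pos [0.4802 0.0592 0.0781] xang -3.127 tilt fix units [ 0.032  0.014 -0.   ] F tool [-0.1  1.5  0.4] w 0.0332 t 7.45
ang 0.43425032649795225 rad 0.16180437278671803 yaw 0.4458922988867662 Fz -0.42015093699508094
```

View pics/wrist9.png

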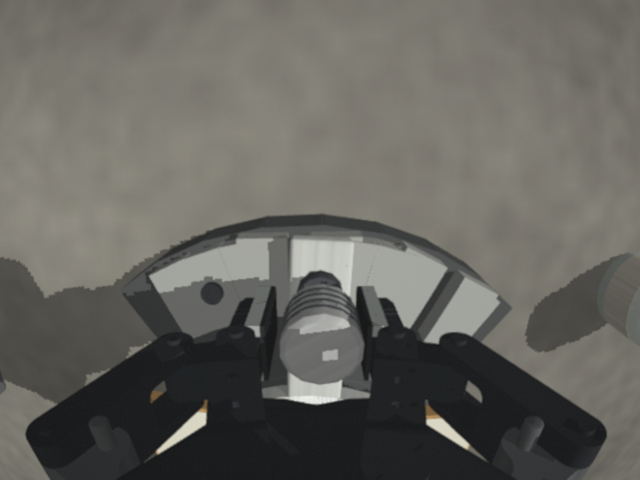

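Run:
```python
import cv2,numpy as np
a=cv2.imread('pics/wrist8.png')[205:345,110:510]; b=cv2.imread('pics/wrist9.png')[205:345,110:510]
cv2.imwrite('pics/cmp.png',cv2.resize(np.vstack([a,b]),None,fx=2,fy=2,interpolation=cv2.INTER_CUBIC))
```

```text
(no output)
```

View pics/cmp.png

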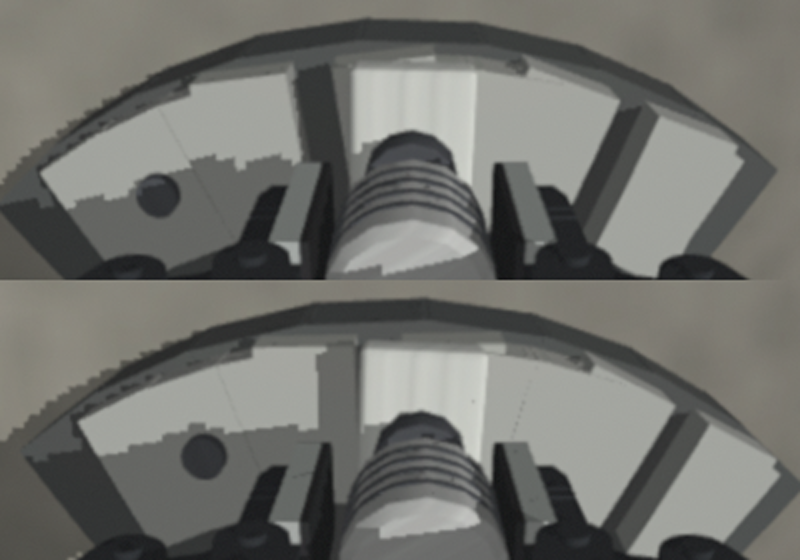

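The grey strip is now the arm's shadow. The slot lies under the arm's leading edge, roughly 10 mm further on. I'll keep creeping.

Request:
apply_moves:
  plan:
    - {"x": 0, "y": -0.05, "z": 0, "rx": 0.01, "ry": 0, "rz": -0.1}
    - {"x": 0, "y": -0.05, "z": 0, "rx": 0.01, "ry": 0, "rz": -0.1}
    - {"x": 0, "y": -0.03, "z": 0, "rx": 0.01, "ry": 0, "rz": -0.1}

```text
t: 7.75
tool_pos: [0.48, 0.0519, 0.0781]
orientation: [-0.022, 1.0, -0.0, 0.0]
ft_force: [-0.0, 0.9, 0.3]
width: 0.0334
```

```bash
python3 -c "
from h import *
sw()"
```

```text
pos [0.48   0.0519 0.0781] xang -3.098 tilt fix units [-0.011  0.002  0.   ] F tool [-0.   0.9 -0.3] w 0.0334 t 7.75
ang 0.47914318806140255 rad 0.16209122930572234 yaw 0.4750842315715338 Fz 0.28996689886154436
```

```bash
python3 look.py wrist10;python3 -c "
from h import *
sw()"
```

```text
[0.48002304 0.05191482 0.07812784] [-2.17440238e-02  9.99763458e-01 -4.59553065e-04  1.15872389e-04] [-0.03305931  0.93683973  0.2899669 ] [0.2252468  0.09821115 0.01669641] 0.033364787234469256 7.75
pos [0.4801 0.0517 0.0781] xang -3.098 tilt fix units [-0.014  0.005  0.   ] F tool [ 0.7 -0.2 -0.4] w 0.0332 t 7.8
ang 0.4805370038243555 rad 0.16199142091277186 yaw 0.4751285831911556 Fz 0.4054463592873871
```

View pics/wrist10.png

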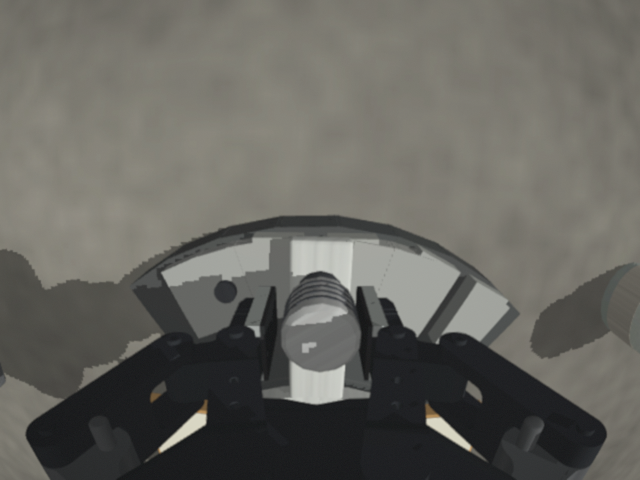

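Request:
apply_moves:
  plan:
    - {"x": 0, "y": -0.04, "z": 0, "rx": 0, "ry": 0, "rz": -0.1}
    - {"x": 0, "y": -0.04, "z": 0, "rx": 0, "ry": 0, "rz": -0.1}

```text
t: 8.0
tool_pos: [0.4802, 0.0474, 0.0782]
orientation: [-0.031, 1.0, -0.0, -0.0]
ft_force: [-0.7, 6.1, 1.7]
width: 0.0334
```

```bash
python3 -c "
from h import *
sw()"; python3 look.py wrist11
python3 - <<'E'
import cv2,numpy as np
l=[cv2.imread(f'pics/wrist{i}.png')[225:395,230:410] for i in (9,10,11)]
cv2.imwrite('pics/cmp2.png',cv2.resize(np.hstack(l),None,fx=1.45,fy=1.45,interpolation=cv2.INTER_CUBIC))
E
```

```text
pos [0.4802 0.0474 0.0782] xang -3.08 tilt fix units [-0.01 -0.    0.  ] F tool [ 0.4  6.2 -1.7] w 0.0334 t 8.0
ang 0.5067327232414365 rad 0.1621439984367024 yaw 0.49364883170496743 Fz 1.7441060623236493
[0.48019989 0.0474454  0.07816012] [-3.10231155e-02  9.99518581e-01 -4.15075462e-04 -5.29027705e-06] [-0.74962466  6.14483952  1.74410606] [1.09836129 0.09169121 0.01979024] 0.033372138680369264 8.0
```

View pics/cmp2.png

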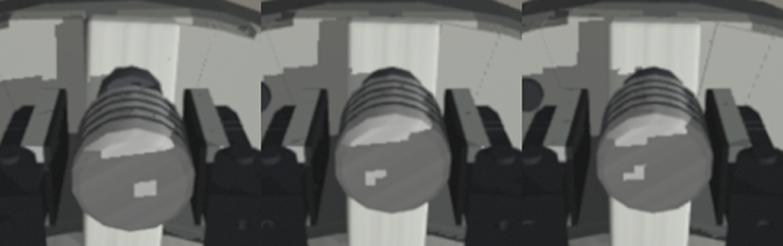

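```bash
python3 look.py side12 side; python3 -c "
from h import *
sw()"; python3 look.py wrist12
python3 - <<'E'
import cv2,numpy as np
l=[cv2.imread(f'pics/{i}.png')[180:310,240:340] for i in ('side6','side12')]
cv2.imwrite('pics/cmp3.png',cv2.resize(np.hstack(l),None,fx=4,fy=4,interpolation=cv2.INTER_CUBIC))
l=[cv2.imread(f'pics/wrist{i}.png')[225:395,230:410] for i in (5,11,12)]
cv2.imwrite('pics/cmp2.png',cv2.resize(np.hstack(l),None,fx=1.45,fy=1.45,interpolation=cv2.INTER_CUBIC))
E
```

```text
[0.48022185 0.04755098 0.07819389] [-3.09408124e-02  9.99521212e-01 -1.12263270e-04 -2.48124590e-06] [-0.69134168  4.26418914  1.37148241] [0.60483375 0.06767518 0.02506706] 0.03329816097488839 8.05
pos [0.4802 0.0476 0.0782] xang -3.08 tilt fix units [-0.007  0.001  0.   ] F tool [-0.3  4.4 -0.5] w 0.0335 t 8.1
ang 0.5059214294203676 rad 0.16210322910060207 yaw 0.49292467661046224 Fz 0.5074730499362643
[0.48023206 0.04757929 0.07817661] [-3.06611908e-02  9.99529786e-01 -3.07716036e-04  5.15818822e-05] [-0.02022558  4.42884067  0.50747305] [0.58147219 0.10891177 0.05718729] 0.033531199301570294 8.1
```

View pics/cmp2.png

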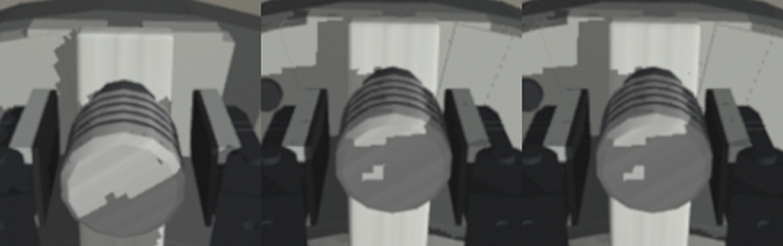

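View pics/cmp3.png

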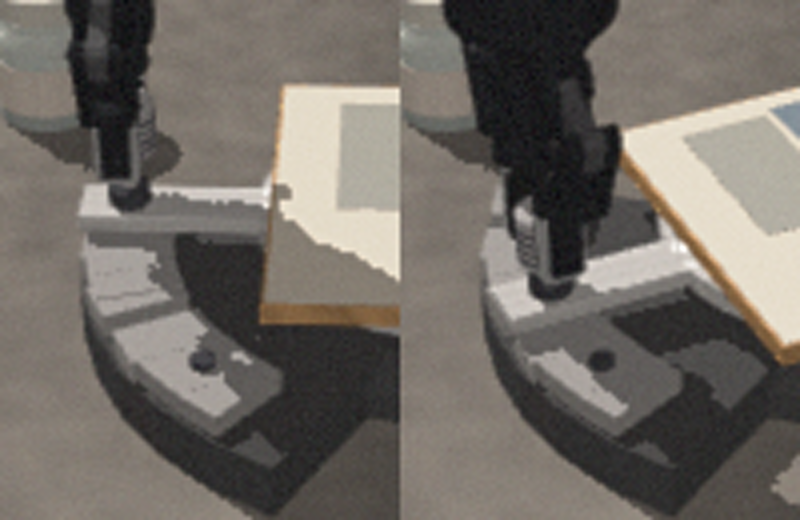

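Run:
```python
from h import *
def proj(tp,q,P):
    c=ctrl.get_calibration('wrist'); f=240/np.tan(np.radians(c['vfov']/2)); H=c['hand_eye']
    M=R.from_quat(q).as_matrix(); p=H[:3,:3].T@(M.T@(P-np.array(tp))-H[:3,3])
    x,y,z=p[0],-p[1],-p[2]; r=np.hypot(x,y); th=np.arctan2(r,z); return c['cx']+f*th*x/r, c['cy']+f*th*y/r
poses={5:([.4959121,.12711195,.06749816],[.214209216,.976759449,-7e-5,-.00744],2.70),
9:([.48026899,.05960526,.07813136],[-.00688688,.99997444,.00178,.00072],2.70+.42),
10:([.48002304,.05191482,.07812784],[-.02174402,.99976346,-.00046,.000116],2.70+.465),
12:([.48023206,.04757929,.07817661],[-.03066119,.99952979,-.000308,.00005],2.70+.49)}
for k,(tp,q,a) in poses.items():
    q=np.array(q)/np.linalg.norm(q)
    for h in (0,.009):
        e=np.array([np.cos(a),np.sin(a)]); t=np.array([-e[1],e[0]])
        g=lambda v: np.r_[C+v,.104+h]
        n=proj(tp,q,g(e*.145));m=proj(tp,q,g(e*.16+t*.015));mm=proj(tp,q,g(e*.16-t*.015))
        print(k,h,'bottom row',round(n[1],1),'width',round(abs(m[0]-mm[0]),1), 'top', round(proj(tp,q,g(e*.175))[1],1))
```

```text
5 0 bottom row 386.9 width 88.2 top 313.1
5 0.009 bottom row 402.7 width 94.1 top 326.3
9 0 bottom row 371.1 width 81.8 top 301.4
9 0.009 bottom row 385.3 width 86.9 top 313.2
10 0 bottom row 371.7 width 81.8 top 302.2
10 0.009 bottom row 386.0 width 86.9 top 314.0
12 0 bottom row 371.6 width 81.8 top 302.1
12 0.009 bottom row 385.9 width 86.8 top 313.9
```

Measured rows settle it: the ring-top bottom edge was at row 384 in frame 9 (predicted 385 for 9 mm up). It is at 371–372 since frame 10, where 371.7 is predicted for fully home. So the pin has snapped in. Backing off, opening and rising.

Request:
apply_moves:
  plan:
    - {"x": 0, "y": 0.04, "z": 0, "rx": 0, "ry": 0, "rz": 0}
    - {"x": 0, "y": 0.0, "z": 0, "rx": 0, "ry": 0, "rz": 0}

```text
t: 8.35
tool_pos: [0.4804, 0.049, 0.0782]
orientation: [-0.031, 1.0, -0.001, 0.0]
ft_force: [0.1, -0.4, -0.1]
width: 0.0331
```

```bash
python3 -c "
from h import *
sw()"
```

```text
pos [0.4804 0.049  0.0782] xang -3.08 tilt fix units [-0.034  0.008  0.   ] F tool [-0.1 -0.4  0.1] w 0.0331 t 8.35
ang 0.4969435188289255 rad 0.16187910147245665 yaw 0.4936352558343806 Fz -0.10996175195805971
```

Request:
apply_moves:
  plan:
    - {"x": 0, "y": 0, "z": 0, "rx": 0, "ry": 0, "rz": 0}
    - {"x": 0, "y": 0, "z": 0, "rx": 0, "ry": 0, "rz": 0}
    - {"x": 0, "y": 0, "z": 0, "rx": 0, "ry": 0, "rz": 0}
    - {"x": 0, "y": 0, "z": 0, "rx": 0, "ry": 0, "rz": 0}
    - {"x": 0, "y": 0, "z": 0, "rx": 0, "ry": 0, "rz": 0}
  grip: 0

```text
t: 8.85
tool_pos: [0.4807, 0.0484, 0.0783]
orientation: [-0.031, 1.0, -0.002, 0.001]
ft_force: [-0.1, -0.1, -0.0]
width: 0.0853
```

```bash
python3 -c "
from h import *
sw()"; python3 look.py wrist13
```

```text
pos [0.4807 0.0484 0.0783] xang -3.079 tilt fix units [-0.053  0.016  0.   ] F tool [ 0.1 -0.1  0. ] w 0.0853 t 8.85
ang 0.5011548903134169 rad 0.16156510111495187 yaw 0.4940958584951769 Fz -0.005356748101866484
[0.4807214  0.04838251 0.07834094] [-3.12448441e-02  9.99508851e-01 -2.29017844e-03  7.55769092e-04] [-0.06699843 -0.06983501 -0.00535675] [-0.01624326  0.01363395 -0.02687101] 0.08529830906759396 8.85
```

View pics/wrist13.png

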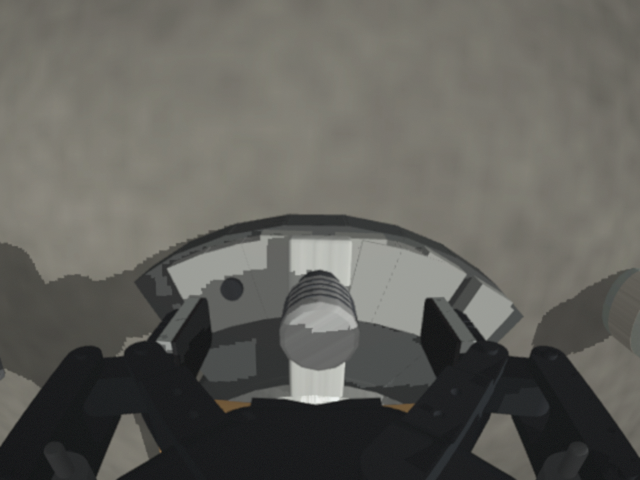

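The fingers are open on both sides of the ring (282–358), and its bottom edge at row 371 means it is still home. Rising clear.

Request:
apply_moves:
  plan:
    - {"x": 0, "y": 0, "z": -0.5, "rx": 0, "ry": 0, "rz": 0}
    - {"x": 0, "y": 0, "z": -0.7, "rx": 0, "ry": 0, "rz": 0}
    - {"x": 0, "y": 0, "z": -0.7, "rx": 0, "ry": 0, "rz": 0}
    - {"x": 0.4, "y": 0, "z": -0.7, "rx": 0, "ry": 0, "rz": 0}
    - {"x": 0.5, "y": 0, "z": -0.5, "rx": 0, "ry": 0, "rz": 0}
    - {"x": 0, "y": 0, "z": 0, "rx": 0, "ry": 0, "rz": 0}
    - {"x": 0, "y": 0, "z": 0, "rx": 0, "ry": 0, "rz": 0}

```text
t: 9.6
tool_pos: [0.4336, 0.0461, 0.2389]
orientation: [-0.031, 1.0, -0.002, -0.0]
ft_force: [0.5, 0.8, 0.0]
width: 0.0853
```

```bash
python3 look.py wrist14; python3 look.py side14 side
python3 - <<'E'
import cv2
a=cv2.imread('pics/side14.png')[170:310,220:420];cv2.imwrite('pics/side14z.png',cv2.resize(a,None,fx=4,fy=4,interpolation=cv2.INTER_CUBIC))
E
```

```text
[0.43356881 0.04607959 0.2389282 ] [-3.11763733e-02  9.99510980e-01 -2.40647716e-03 -2.07840375e-04] [0.48143043 0.84338892 0.04617394] [ 0.02000817 -0.03746895 -0.00687893] 0.08525890039149131 9.6
[0.43371654 0.04610972 0.23885274] [-3.12239171e-02  9.99509557e-01 -2.35011805e-03 -4.35390836e-04] [-0.0574623  -0.10763166  0.62412927] [-0.00046758  0.0119079   0.01671849] 0.08558025496510983 9.65
```

View pics/wrist14.png

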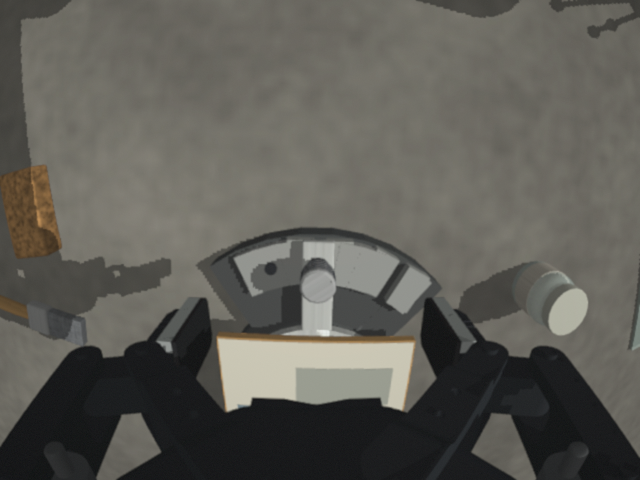

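View pics/side14z.png

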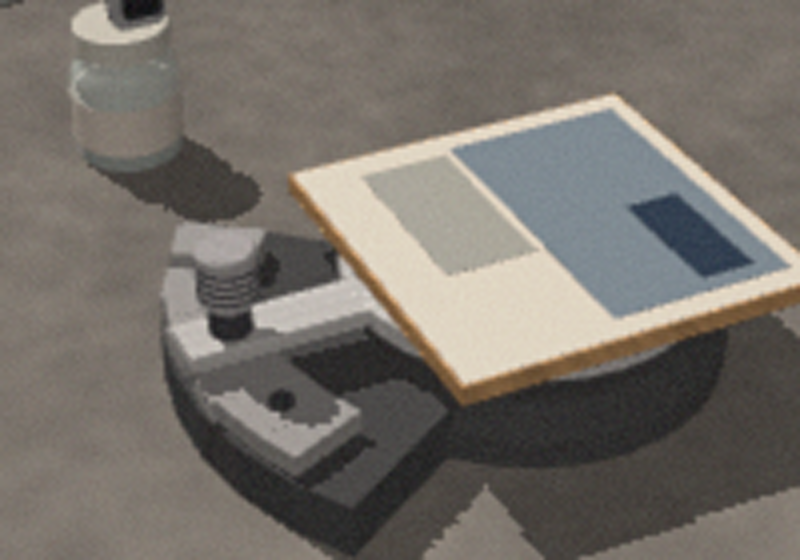

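Robot is clear. A two-view check of the ring-top height follows: ring top at (317.5,283) in the wrist view and (277,231) in the side view.

Run:
```python
from h import *
tp=[.43356881,.04607959,.2389282];q=[-.0311763733,.99951098,-.00240647716,-.000207840375]
for u in [(318,285),(318,287)]:
  o1,d1=wray(tp,q,*u)
  for sv in (243,247):
    o2,d2=ray('side',220+228/4,170+sv/4)
    s=np.linalg.lstsq(np.c_[d1,-d2],o2-o1,rcond=None)[0]; p,g=o1+s[0]*d1,o2+s[1]*d2
    print(p,g)
p=wz(tp,q,318,286,.104);r=p[:2]-C;print(p,np.hypot(*r),np.arctan2(r[1],r[0])%(2*np.pi)-2.7)
```

```text
[0.48210504 0.04991916 0.10252779] [0.48543863 0.04985171 0.103921  ]
[0.48289785 0.04997207 0.10063336] [0.48535604 0.04992602 0.10166082]
[0.48365594 0.05002067 0.10304602] [0.48548308 0.04999206 0.10382143]
[0.48445528 0.050074   0.10116446] [0.48539867 0.05006067 0.10156486]
[0.48236879 0.04993577 0.104     ] 0.1598347730091595 0.49206761056420634
```

Ring-top height is 0.101–0.104 m (0.104 means fully home, about 0.113 if up), with swing ≈ 0.49 and radius 0.160. Handing in.

```bash
python3 -c "
from bench import ctrl
print(ctrl.hand_in())"
```

```text
the job is handed in; nothing more can be done
None
```

The ring is in the next notch, the gripper is clear, and I handed the job in at about 9.7 s. The hand-in gives no verdict.

- **What I did:** I gripped the ring with the jaws tangential and pulled it up about 13 mm. I then swung the arm to about 0.33 rad, loosened the grip so the pin rested on the plate, and nudged the ring on with one finger until the pin snapped in. After that I backed off, opened the fingers and rose clear.
- **Forces:** The sideways pushes I read were 7.2 N or less. The largest reading was about 10 N, from the spring as I lifted the ring.
- **Last checks:** The ring top measured 0.101–0.104 m high, where 0.104 is fully home and about 0.113 would be still on the plate. Swing was about 0.49 rad at a radius of 0.160 m. The jar, block and brush were never approached and look undisturbed.
- **Disagreements:**
  - The notch came out at 0.46–0.48 rad from the first pictures, against about 0.49 at the end.
  - The panel's centre lies about 12 mm off the swivel axis I worked out from the ring.
  - The snap did not show clearly in the force readings. I confirmed it from the ring's height in the wrist pictures.

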